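# Shut and lock the model car's control box

### The arm

A 6-joint arm with a two-finger parallel gripper is mounted at the origin on the work surface. World frame = base frame: x ahead of the robot, y to its left, z up, the work surface at z = 0. Lengths are in m, angles in rad, forces in N, time in s.
With the tool pointing down it reaches from about 0.325 to 1 m from the base axis. Payload 5.1 kg.
Tool frame: the origin (TCP) lies at the very end of the fingers, on their centre line; the grasp point (between the pads) lies 19 mm behind it; z points along the fingers, y is the line along which they close (so a half turn about z gives the same grasp; the last joint's range is limited). The gripper opens to 85 mm and grips with 20 to 120 N. Pads are 22 mm wide; open, the fingers measure 114 mm over their backs; the gripper's body (76 mm by 85 mm) begins 54 mm behind the grasp point. The pads swing forward as they close: fully open they stand 13 mm farther back than shut.
Start: joints at [-1.371, 0.124, 1.65, -0, 1.367, -0.083], TCP at [0.181, -0.624, 0.231] pointing down, gripper open.
Joint ranges: [-2.61, 2.61], [-1.02, 2.33], [0.03, 2.71], [-1.35, 4.49], [0.32, 2.68], [-2.91, 2.91]. Speed limits (rad/s): [2.57, 2.57, 3.14, 3.14, 3.14, 3.14].

### API

Orientations are given as a unit quaternion [w, x, y, z].
In Python, from plant import env gives the robot as it stands.
- The arm moves only by the tool carry_out, never from a script. Its argument "moves" is a list of rows, each an object of numbers: "hand": the finger opening in cm, from 0 to 8.54; "tx", "ty", "tz": the shift along the tool's x, y, z in cm; "wx", "wy", "wz": the turn, a rotation vector about the tool's x, y, z in rad. A call has 1 to 10 rows; each row is the pose to reach, as a shift and turn from the pose commanded when the call began, along the tool's axes at that moment; what a row does not reach only later rows make up. A row lasts 1/8 s, in which the tool goes at most 62.5 mm and 10.7 degrees, less where a joint would pass 70% of its speed; a pose out of reach is approached as far as the arm can. A call with a gripper value outside its range is refused whole. The fingers move at their own pace and stop on an object; "force" is the grip in N (left out, the last holds). Time passes only in rows, so rows that repeat a pose let the fingers close. It gives the time, the measured TCP pose, the force, the opening and the grip force at its end, in the units of the state.
- env.read_state(): the state, without advancing time (a new reading comes with each control period).
- env.capture(name): name is "side" or "top" or "wrist"; returns (picture, depth): 420x560x3 uint8, red, green, blue; 420x560 float32, m along the optical axis (not along the pixel's ray), 0 where there is no reading.
- env.calibration(name): a dict with "K" (3x3 intrinsics, pixels), "dist_coeffs" ([k1, k2, p1, p2, k3] as OpenCV has them; the pictures are not rectified), "T" (4x4, takes a point from camera to world coordinates); the wrist camera has in their place "T_tool_cam" (4x4, takes a point from camera to tool coordinates, whose origin is the TCP and whose axes are the flange's). Camera axes: x right, y up, looking along -z (the intrinsics and any distortion apply to the point x, -y, -z); pixel columns grow to the right and rows downward; lengths in m; the calibration is good to about 2 mm. A picture is of the moment at which its call begins: read the wrist's pose just before it. calibration takes no time and is no camera call.
- env.finish_job(): hands the job in; it is judged then, once.
The state is a dict: "t": time; "qpos": joint angles; "qd": joint speeds; "joint_efforts": joint torques, N m; "eef_pos": TCP position; "tcp_rot": TCP orientation; "contact_force": force on the tool from outside, world axes, zero at the start; "wrist_torque": the same for the moment, N m; "opening": finger opening in m; "grip_force": force on a finger pad.
Only numpy, scipy, OpenCV 4.12 (cv2) and the standard library are available. Lean on these libraries where they do the work, as an engineer would, in place of code of your own. Each camera call takes 0.05 s, during which the arm holds its last target. There are 200 camera calls.

### The job

Swing the model car's hinged cover down until it is fully shut over the control box, so that the stud stands up through the hole in the cover's tab. Then fetch the loose ribbed snap cap from the desk and press it straight down onto that stud until it clicks and sits fully home, and go on pressing after the click: finish with the fingers still pressing the cap down firmly, without letting go. Leave the other things on the desk where they are.

Things in the scene. Friction and masses are not known exactly. Their poses are not given: they have to be found in the camera images.
- cover (a joint): opening angle of the control box's flat grey cover, rad: 0 shut, grows as its free edge rises; starts ajar between 0.6 and 1.1. The hinge is stiff: the cover stays at any angle and moves with about 1 to 2 N of push on its outer face near the free edge
- cover_hinge (a point): middle of the cover's hinge line, at the cover's underside, 66 mm above the desk, on the far side of the box. Axes turn with the cover: y along the hinge line, x away from the free edge, z out of the outer face. Cover: 4 mm thick, 100 mm wide up to x = -110 mm, then a tab 44 mm wide up to x = -143 mm with a 28 mm hole at x = -125 mm
- cover_face (a point): point on the cover's outer face, in the middle of its width, 90 mm from the hinge line; a good place to push with shut fingers. Axes as for cover_hinge. 70 mm above the desk when shut
- stud_seat (a point): foot of the stud on its axis, where the cap's underside comes to rest: 70 mm above the desk, in front of the control box, 125 mm in front of the hinge line. x points from stud to hinge, z up. The seat is a fixed black boss 26 mm wide, its top level with the shut cover's outer face
- stud_top (a point): top of the steel stud, 16 mm above stud_seat. The stud is 11 mm thick with four sprung bulges, 22 mm across at 8 mm above the seat. The cap meets them with its underside 12 to 13 mm above the seat; pushing on takes a peak of about 10 N at about 10 mm, which falls away below 9 mm; from 7 mm down to 1 mm the bulges pull it down (click); then it bottoms rigidly on the seat
- cap_center (a point): centre, half-way up, of the loose grey ribbed snap cap standing mouth down on the desk: round, 36 mm wide (39 mm over its ribs and foot), 27 mm tall, about 30 g, z up. Its mouth is 18 mm wide and opens into a wider hollow 19 mm deep that fits over the stud. Home, its centre is 13.5 mm above stud_seat. A firm press is 8 N or more
- spare_wheel: spare wheel, rubber tyre on a white rim, lying flat, 64 mm wide, 26 mm tall, not needed; origin at the centre of its underside
- tape_roll: black roll of tape, flat ring 60 mm wide, 38 mm hole, 18 mm tall, not needed; origin at the centre of its underside
- motor: small steel electric motor standing upright, 36 mm wide, 50 mm tall with a thin 14 mm shaft on top, not needed; origin at the centre of its underside
- battery: blue and black battery pack, 135 x 45 x 25 mm, lying, not needed; origin at the centre of its underside
- screwdriver: screwdriver lying on the desk, not needed; origin at the centre of its underside
- multimeter: black handheld meter with a dial, 160 x 80 x 41 mm, lying, not needed; origin at the centre of its underside
- car: the fixed four-wheeled model car with control box, cover and stud, 300 mm long, 190 mm wide, wheels 64 mm high, too firmly held to shift; origin on the desk under the middle of the box, its x points from the stud to the hinge
Not all that is in view belongs to the job. There is more than one size of the part that bears cap_center; the job needs the smallest.

How it is judged:
On the way, in this order (a step that is already met when the one before it is completed fails the run):
1. the cover is fully shut, the cap still off the stud (value of joint cover below 0.05 rad and distance between cap_center and stud_seat above 0.05 m), for 0.2 s.
2. the cap has snapped home on the stud over the shut cover (value of joint cover below 0.05 rad and z of cap_center in the frame of stud_seat between 0.01 and 0.0155 m and horizontal distance between cap_center and stud_seat below 0.004 m and angle between cap_center's own z axis and vertical below 0.12 rad), for 0.2 s.
At the end, for the whole second after the job is handed in: The cover is shut (within 0.05 rad), the cap is home on the stud (within 2 mm of the seat, within 4 mm of its axis, upright within 0.12 rad), and the fingers still press it so that it bears on the car with more than 4 N (all of step 2 and contact force between cap and car above 4 N and contact force between the fingers and cap above 4 N); the arm keeps its last pose, push and grip.
It fails at once if a bystander is pushed from its place (over 30 mm) (distance of any of spare_wheel, tape_roll, motor, battery, screwdriver, multimeter from where it was at the start of the episode above 0.03 m).
It also fails if it takes over 64 s, if anything falls off the work surface, if the arm or the gripper's body presses on something with over 40 N, if the wrist force passes 120 N, or if a joint passes its speed limit or range.

## Working session

There is one attempt and no reset: what is moved stays moved. The work goes in short steps, Python scripts to look and compute and a tool call to move; the robot and the scene stay as the last step left them, time stands still between calls to the robot, and variables do not carry over. Pictures are saved under pics/ and viewed, at most 10 in all, crops included, and the job is handed in when it is done.

Besides the shell and the picture viewer there is one more tool, called after ">>>" by a JSON object that holds its "api" and its "payload", one argument or row to a line. carry_out: Moves the arm, as the interface text tells. Its arguments: {"type":"object","properties":{"moves":{"type":"array"},"force":{"type":"number"}},"required":["moves"]}

```bash
mkdir -p pics && ls
cat > h.py <<'E'
import numpy as np,cv2
from plant import env
from scipy.spatial.transform import Rotation as R
def tool(s):
    T=np.eye(4);q=s["tcp_rot"];T[:3,:3]=R.from_quat([q[1],q[2],q[3],q[0]]).as_matrix();T[:3,3]=s["eef_pos"];return T
def snap(n):
    s=env.read_state();im,d=env.capture(n);c=env.calibration(n)
    T=c["T"] if n!="wrist" else tool(s)@np.array(c["T_tool_cam"])
    return im,d,np.array(c["K"],float),np.array(c["dist_coeffs"],float),np.array(T,float)
def cloud(d,K,D,T):
    h,w=d.shape;u,v=np.meshgrid(np.arange(w),np.arange(h))
    p=cv2.undistortPoints(np.stack([u,v],-1).reshape(-1,1,2).astype(np.float64),K,D).reshape(h,w,2)
    P=np.stack([p[...,0]*d,-p[...,1]*d,-d,np.ones_like(d)],-1)@T.T
    P=P[...,:3];P[d<=0]=np.nan;return P
def proj(X,K,D,T):
    X=np.atleast_2d(X);c=(np.c_[X,np.ones(len(X))]@np.linalg.inv(T).T)[:,:3]*[1,-1,-1]
    return cv2.projectPoints(c,np.zeros(3),np.zeros(3),K,D)[0].reshape(-1,2)
E
python3 - <<'E'
from h import *
for n in ("top","side"):
    a=snap(n);cv2.imwrite(f"pics/{n}0.png",a[0][...,::-1]);np.savez(f"{n}0.npz",*a)
    print(n,a[2][0,0],a[4][:3,3].round(3),a[3])
s=env.read_state();print(s["t"],s["tcp_rot"],s["contact_force"])
E
```

```text
pics
top 420.72193771185454 [0.411 0.054 1.325] [-0.12340008  0.          0.          0.          0.        ]
side 476.10476847929095 [ 0.402 -1.144  0.781] [-0.04560756  0.          0.          0.          0.        ]
0.1 [-9.39399767e-04  9.90018422e-01  1.40934876e-01 -5.42337862e-05] [-0.07639716  0.43473514  0.74688706]
```

View pics/top0.png

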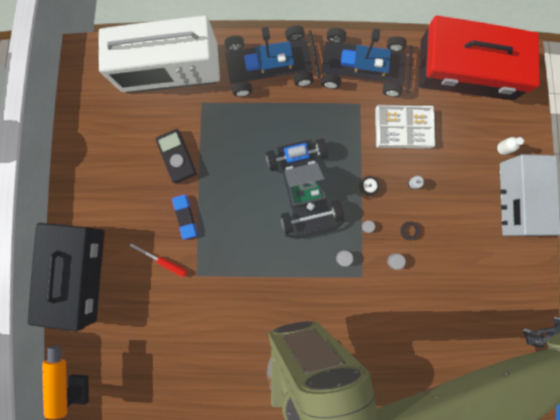

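View pics/side0.png

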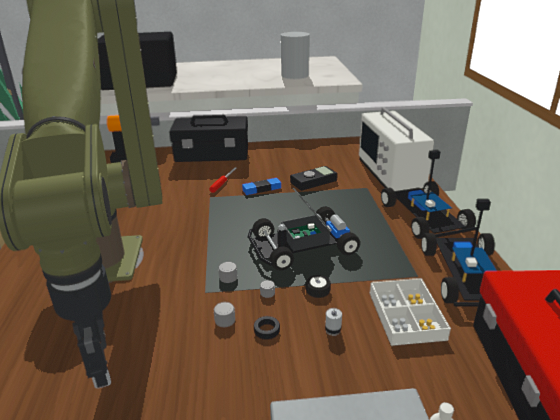

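The top view shows three grey round caps at (345,258), (397,262) and (369,227). The last looks the smallest, and the tape is at (411,230), the wheel at (370,186) and the motor at (417,183). The car is at about (305,190), with the cover at (303,172) and the stud near (310,206). I'll measure these and check an enlarged crop.

Run:
```python
from h import *
a=[v for v in np.load("top0.npz").values()];P=cloud(*a[1:])
for n,(u,v) in dict(A=(345,258),B=(397,262),C=(369,227),tape=(411,230),wheel=(370,186),motor=(417,183)).items():
    W=P[v-16:v+17,u-16:u+17].reshape(-1,3);zt=np.nanmedian(P[v-2:v+3,u-2:u+3,2])
    m=W[:,2]>0.012;Q=W[m];Q=Q[np.hypot(*(Q-P[v,u])[:,:2].T)<.05]
    r=cv2.minAreaRect(Q[:,:2].astype(np.float32)*1000)
    print(n,P[v,u].round(3),"ztop",zt.round(4),"rect",np.round(r[0],1),np.round(r[1],1))
# car cover region
im=a[0]
for (u,v) in [(290,165),(303,165),(303,172),(310,172),(303,178),(305,190),(310,206),(308,198)]:
    print((u,v),P[v,u].round(3))
c1=cv2.resize(im[125:245,255:355][:, :, ::-1],None,fx=4.8,fy=4.8,interpolation=3)
s=[v for v in np.load("side0.npz").values()]
c2=cv2.resize(s[0][180:345,200:375][:,:,::-1],None,fx=1.8,fy=1.8,interpolation=3)
c3=cv2.resize(im[210:280,330:415][:,:,::-1],None,fx=3.5,fy=3.5,interpolation=3)
o=np.zeros((600,800,3),np.uint8);o[:576,:480]=c1;o[:297,482:797]=c2;o[300:545,482:482+c3.shape[1]]=c3
cv2.imwrite("pics/crop1.png",o)
```

```text
A [ 0.361 -0.123  0.031] ztop 0.0359 rect [ 361.1 -121.3] [47.9 46.5]
B [ 0.349 -0.284  0.034] ztop 0.0359 rect [ 350.3 -283.9] [45.6 47.4]
C [ 0.457 -0.198  0.031] ztop 0.0285 rect [ 459.6 -196.8] [35.9 34. ]
tape [ 0.449 -0.338  0.005] ztop 0.0011 rect [ 447.2 -331.4] [61.1 58.6]
wheel [ 0.584 -0.202  0.032] ztop 0.0278 rect [ 589.1 -201.3] [62.1 61.8]
motor [ 0.592 -0.345  0.052] ztop 0.0517 rect [ 596.3 -347. ] [37.9 34. ]
(290, 165) [0.65  0.047 0.024]
(303, 165) [0.641 0.009 0.075]
(303, 172) [0.614 0.01  0.108]
(310, 172) [ 0.613 -0.01   0.116]
(303, 178) [0.591 0.011 0.142]
(305, 190) [0.569 0.001 0.044]
(310, 206) [ 0.516 -0.012  0.089]
(308, 198) [ 0.544 -0.008  0.044]
```

View pics/crop1.png

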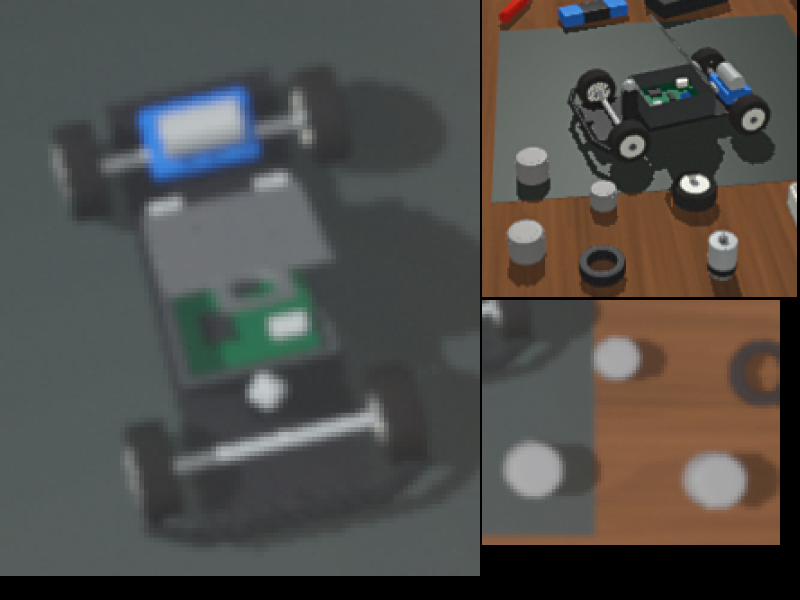

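The pictures confirm cap C at (369,227): 36 mm wide with its top at 28 mm, so it's the smallest. A and B are about 46 mm wide. Next I'll fit the cover plane and the stud.

Run:
```python
from h import *
a=[v for v in np.load("top0.npz").values()];P=cloud(*a[1:])
sub=P[158:186,284:328].reshape(-1,3);C=sub[(sub[:,2]>.07)&np.isfinite(sub[:,2])]
for _ in range(4):
    c=np.median(C,0) if _==0 else C.mean(0);n=np.linalg.svd(C-c)[2][2];n*=np.sign(n[2]);C=C[abs((C-c)@n)<(.012,.006,.005,.005)[_]]
th=np.arccos(n[2]);d=n[:2]/np.linalg.norm(n[:2])   # toward hinge
print("n",n.round(3),"theta",th.round(3),"yaw",np.arctan2(d[1],d[0]).round(3),len(C),C.min(0).round(3),C.max(0).round(3), "c",c.round(4))
S=P[198:214,300:322].reshape(-1,3);S=S[S[:,2]>.078];print("stud",S.round(4).tolist() if len(S)<8 else (len(S),S.mean(0).round(4),S.min(0).round(3),S.max(0).round(3)))
# hinge line: outer face plane passes through height .066 + .004cos at hinge
lat=np.array([-d[1],d[0]]); print("lateral of cover",np.percentile(C[:,:2]@lat,[1,50,99]).round(4))
st=S.mean(0)[:2];print("stud lat",(st@lat).round(4),"along",(st@d).round(4))
# along coordinate of plane at z=.066+.004cos(th), minus .004 sin
al=(c[:2]@d)-((.066+.004*np.cos(th)-c[2])*n[2])/np.linalg.norm(n[:2])-.004*np.sin(th)
print("hinge along",al.round(4),"diff to stud",al-st@d)
# bright stud centroid, ray at z=.086
for nm in("top","side"):
    a=[v for v in np.load(nm+"0.npz").values()];print(nm,proj(np.r_[st,.086],*a[2:]).round(1))
```

```text
n [0.78  0.195 0.595] theta 0.933 yaw 0.245 654 [ 0.565 -0.045  0.07 ] [0.654 0.066 0.185] c [0.6051 0.0093 0.1212]
stud (35, array([ 0.517 , -0.0123,  0.0831]), array([ 0.507, -0.021,  0.078]), array([ 0.526, -0.003,  0.089]))
lateral of cover [-0.1863 -0.1381 -0.0886]
stud lat -0.1371 along 0.4986
hinge along 0.6252 diff to stud 0.12661104826837322
top [[310.1 205.7]]
side [[281.7 224. ]]
```

>>> {"api": "carry_out", "payload": {
  "moves": [
    {"hand": 0, "tx": 6, "ty": -5, "tz": -3},
    {"hand": 0, "tx": 12, "ty": -10, "tz": -3},
    {"hand": 0, "tx": 17, "ty": -14, "tz": -3},
    {"hand": 0, "tx": 22, "ty": -18, "tz": -3},
    {"hand": 0, "tx": 27, "ty": -22, "tz": -3},
    {"hand": 0, "tx": 32, "ty": -26, "tz": -3, "wz": 0.038},
    {"hand": 0, "tx": 37, "ty": -30, "tz": -3, "wz": 0.038},
    {"hand": 0, "tx": 42, "ty": -34, "tz": -3, "wz": 0.038},
    {"hand": 0, "tx": 46, "ty": -38, "tz": -3, "wz": 0.038},
    {"hand": 0, "tx": 50, "ty": -42, "tz": -3, "wz": 0.038}
  ],
  "force": 30
}}

```text
invalid input at $.moves[0]: expected keys hand, tx, ty, tz, wx, wy, wz
```

```bash
cat >> h.py <<'E'
def go(x,y,z,yaw=.245):
    s=env.read_state();T=tool(s);Rw=R.from_euler('z',yaw).as_matrix()@np.diag([1,-1,-1])
    print("t",round(s["t"],2),"pos",np.round(s["eef_pos"],4),"open",round(s["opening"],4),"F",np.round(s["contact_force"],2),"grip",round(s["grip_force"],1))
    print("  tool cm",((np.array([x,y,z])-T[:3,3])@T[:3,:3]*100).round(2),"w",R.from_matrix(T[:3,:3].T@Rw).as_rotvec().round(3))
def car(al,lat,z):
    d=np.array([np.cos(.245),np.sin(.245)]);l=np.array([-d[1],d[0]]);return (*(d*al+l*lat),z)
E
python3 -c "
from h import *
go(*car(.600,-.1375,.14))"
```

```text
t 0.1 pos [ 0.1812 -0.6237  0.2302] open 0.085 F [-0.08  0.43  0.75] grip 0.0
  tool cm [ 59.44 -48.92   9.12] w [-0.002 -0.     0.038]
```

>>> {"api": "carry_out", "payload": {
  "moves": [
    {"hand": 0, "tx": 6, "ty": -5, "tz": -3, "wx": 0, "wy": 0, "wz": 0},
    {"hand": 0, "tx": 12, "ty": -10, "tz": -3, "wx": 0, "wy": 0, "wz": 0},
    {"hand": 0, "tx": 18, "ty": -15, "tz": -3, "wx": 0, "wy": 0, "wz": 0.038},
    {"hand": 0, "tx": 24, "ty": -20, "tz": -3, "wx": 0, "wy": 0, "wz": 0.038},
    {"hand": 0, "tx": 30, "ty": -25, "tz": -3, "wx": 0, "wy": 0, "wz": 0.038},
    {"hand": 0, "tx": 36, "ty": -30, "tz": -3, "wx": 0, "wy": 0, "wz": 0.038},
    {"hand": 0, "tx": 42, "ty": -35, "tz": -3, "wx": 0, "wy": 0, "wz": 0.038},
    {"hand": 0, "tx": 48, "ty": -40, "tz": -3, "wx": 0, "wy": 0, "wz": 0.038},
    {"hand": 0, "tx": 54, "ty": -44, "tz": -3, "wx": 0, "wy": 0, "wz": 0.038},
    {"hand": 0, "tx": 59.4, "ty": -48.9, "tz": -3, "wx": 0, "wy": 0, "wz": 0.038}
  ],
  "force": 30
}}

```text
t: 1.35
eef_pos: [0.5315, -0.1094, 0.261]
tcp_rot: [0.0, 0.993, 0.122, -0.0]
contact_force: [1.4, -0.5, -0.6]
opening: -0.0001
grip_force: 0.0
```

```bash
python3 -c "
from h import *
go(*car(.600,-.1375,.14))"
```

```text
t 1.35 pos [ 0.5315 -0.1094  0.261 ] open -0.0001 F [ 1.35 -0.52 -0.6 ] grip 0.0
  tool cm [11.09 -9.76 12.1 ] w [ 0.  0. -0.]
```

>>> {"api": "carry_out", "payload": {
  "moves": [
    {"hand": 0, "tx": 4, "ty": -3.5, "tz": 0, "wx": 0, "wy": 0, "wz": 0},
    {"hand": 0, "tx": 8, "ty": -7, "tz": 0, "wx": 0, "wy": 0, "wz": 0},
    {"hand": 0, "tx": 11, "ty": -9.7, "tz": 0, "wx": 0, "wy": 0, "wz": 0},
    {"hand": 0, "tx": 11, "ty": -9.7, "tz": 4, "wx": 0, "wy": 0, "wz": 0},
    {"hand": 0, "tx": 11, "ty": -9.7, "tz": 8, "wx": 0, "wy": 0, "wz": 0},
    {"hand": 0, "tx": 11, "ty": -9.7, "tz": 11, "wx": 0, "wy": 0, "wz": 0},
    {"hand": 0, "tx": 11, "ty": -9.7, "tz": 11, "wx": 0, "wy": 0, "wz": 0}
  ]
}}

```text
t: 2.22
eef_pos: [0.6115, 0.0097, 0.1473]
tcp_rot: [-0.001, 0.993, 0.122, -0.004]
contact_force: [0.2, -0.2, -0.1]
opening: -0.0003
grip_force: 0.0
```

```bash
python3 -c "
from h import *
go(*car(.600,-.1375,.14))
for th in (.95,.8,.65,.5,.35,.2,.1,.0):
  s=.088;al=.6245-s*np.cos(th)+.004*np.sin(th)+.011;z=.066+s*np.sin(th)+.004*np.cos(th);print(th);go(*car(al,-.1375,z))
" | grep -v ' pos'
python3 - <<'E'
import sys;sys.path.insert(0,'.')
from h import *
print(env.read_state()["eef_pos"])
o=[]
for n in("side","wrist"):
  o.append(cv2.resize(snap(n)[0][...,::-1],(400,300)) if n=="wrist" else cv2.resize(snap(n)[0][170:290,210:370][...,::-1],(400,300)))
cv2.imwrite("pics/c2.png",np.hstack(o))
E
```

```text
tool cm [ 0.45 -0.14  0.73] w [-0.002  0.007 -0.   ]
0.95
  tool cm [-0.8  -0.14  0.75] w [-0.002  0.007 -0.   ]
0.8
  tool cm [-1.84 -0.14  1.55] w [-0.002  0.007 -0.   ]
0.65
  tool cm [-2.75 -0.14  2.51] w [-0.002  0.007 -0.   ]
0.5
  tool cm [-3.51 -0.14  3.59] w [-0.002  0.007 -0.   ]
0.35
  tool cm [-4.1  -0.13  4.77] w [-0.002  0.007 -0.   ]
0.2
  tool cm [-4.51 -0.13  6.02] w [-0.002  0.007 -0.   ]
0.1
  tool cm [-4.68 -0.13  6.89] w [-0.002  0.007 -0.   ]
0.0
  tool cm [-4.75 -0.13  7.77] w [-0.002  0.007 -0.   ]
[0.61150341 0.00966207 0.14732225]
```

View pics/c2.png

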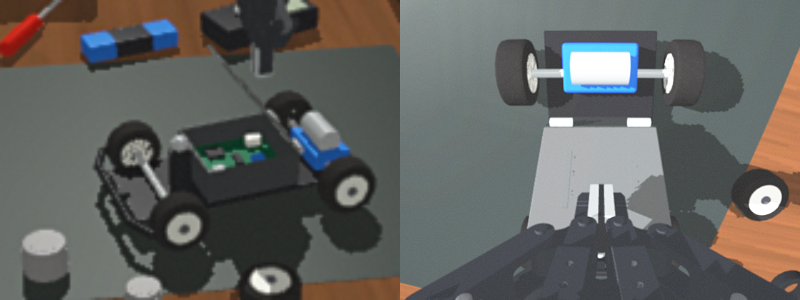

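The wrist view shows the shut fingers over the middle of the cover's outer face, at (600,200). I'll swing it down along the arc.

>>> {"api": "carry_out", "payload": {
  "moves": [
    {"hand": 0, "tx": -0.8, "ty": -0.1, "tz": 0.8, "wx": 0, "wy": 0.007, "wz": 0},
    {"hand": 0, "tx": -1.4, "ty": -0.1, "tz": 1.2, "wx": 0, "wy": 0.007, "wz": 0},
    {"hand": 0, "tx": -1.9, "ty": -0.1, "tz": 1.6, "wx": 0, "wy": 0.007, "wz": 0},
    {"hand": 0, "tx": -2.4, "ty": -0.1, "tz": 2.1, "wx": 0, "wy": 0.007, "wz": 0},
    {"hand": 0, "tx": -2.8, "ty": -0.1, "tz": 2.6, "wx": 0, "wy": 0.007, "wz": 0},
    {"hand": 0, "tx": -3.2, "ty": -0.1, "tz": 3.1, "wx": 0, "wy": 0.007, "wz": 0},
    {"hand": 0, "tx": -3.5, "ty": -0.1, "tz": 3.6, "wx": 0, "wy": 0.007, "wz": 0},
    {"hand": 0, "tx": -3.8, "ty": -0.1, "tz": 4.2, "wx": 0, "wy": 0.007, "wz": 0},
    {"hand": 0, "tx": -4.1, "ty": -0.1, "tz": 4.8, "wx": 0, "wy": 0.007, "wz": 0},
    {"hand": 0, "tx": -4.3, "ty": -0.1, "tz": 5.4, "wx": 0, "wy": 0.007, "wz": 0}
  ]
}}

```text
t: 3.58
eef_pos: [0.5717, -0.0, 0.0967]
tcp_rot: [-0.0, 0.993, 0.122, 0.003]
contact_force: [-0.4, -1.0, 1.9]
opening: 0.0
grip_force: 0.6
```

```bash
python3 -c "
from h import *
go(*car(.547,-.1375,.07))"
```

```text
t 3.58 pos [ 0.5717 -0.      0.0967] open 0.0 F [-0.39 -1.04  1.86] grip 0.6
  tool cm [-0.78 -0.12  2.66] w [-0.    -0.007 -0.   ]
```

Contact force is about 2 N, as expected. I'll continue down to shut.

>>> {"api": "carry_out", "payload": {
  "moves": [
    {"hand": 0, "tx": -0.3, "ty": -0.1, "tz": 0.6, "wx": 0, "wy": -0.007, "wz": 0},
    {"hand": 0, "tx": -0.5, "ty": -0.1, "tz": 1.1, "wx": 0, "wy": -0.007, "wz": 0},
    {"hand": 0, "tx": -0.6, "ty": -0.1, "tz": 1.6, "wx": 0, "wy": -0.007, "wz": 0},
    {"hand": 0, "tx": -0.7, "ty": -0.1, "tz": 2.1, "wx": 0, "wy": -0.007, "wz": 0},
    {"hand": 0, "tx": -0.7, "ty": -0.1, "tz": 2.4, "wx": 0, "wy": -0.007, "wz": 0},
    {"hand": 0, "tx": -0.7, "ty": -0.1, "tz": 2.6, "wx": 0, "wy": -0.007, "wz": 0},
    {"hand": 0, "tx": -0.7, "ty": -0.1, "tz": 2.7, "wx": 0, "wy": -0.007, "wz": 0},
    {"hand": 0, "tx": -0.7, "ty": -0.1, "tz": 2.7, "wx": 0, "wy": -0.007, "wz": 0}
  ]
}}

```text
t: 4.58
eef_pos: [0.5653, -0.0007, 0.0702]
tcp_rot: [-0.0, 0.993, 0.122, 0.0]
contact_force: [0.1, 0.0, -0.6]
opening: -0.0001
grip_force: 0.0
```

```bash
python3 -c "
from h import *
go(*car(.547,-.1375,.07))"
```

```text
t 4.58 pos [ 0.5653 -0.0007  0.0702] open -0.0001 F [ 0.15  0.05 -0.65] grip 0.0
  tool cm [-0.12 -0.03  0.02] w [-0. -0. -0.]
```

>>> {"api": "carry_out", "payload": {
  "moves": [
    {"hand": 0, "tx": 0, "ty": 0, "tz": 0.1, "wx": 0, "wy": 0, "wz": 0},
    {"hand": 0, "tx": 0, "ty": 0, "tz": 0.2, "wx": 0, "wy": 0, "wz": 0},
    {"hand": 0, "tx": 0, "ty": 0, "tz": 0.2, "wx": 0, "wy": 0, "wz": 0},
    {"hand": 0, "tx": 0, "ty": 0, "tz": 0.2, "wx": 0, "wy": 0, "wz": 0}
  ]
}}

```text
t: 5.08
eef_pos: [0.5654, -0.0007, 0.0699]
tcp_rot: [-0.0, 0.993, 0.122, -0.0]
contact_force: [-4.9, 0.1, 9.6]
opening: 0.0002
grip_force: 4.8
```

>>> {"api": "carry_out", "payload": {
  "moves": [
    {"hand": 0, "tx": 0, "ty": 0, "tz": -3, "wx": 0, "wy": 0, "wz": 0},
    {"hand": 0, "tx": 0, "ty": 0, "tz": -8, "wx": 0, "wy": 0, "wz": 0},
    {"hand": 8, "tx": -4, "ty": 2, "tz": -12, "wx": 0, "wy": 0, "wz": 0},
    {"hand": 8, "tx": -9, "ty": 5, "tz": -12, "wx": 0, "wy": 0, "wz": 0},
    {"hand": 8, "tx": -12, "ty": 7, "tz": -12, "wx": 0, "wy": 0, "wz": 0},
    {"hand": 8, "tx": -12, "ty": 7, "tz": -12, "wx": 0, "wy": 0, "wz": 0},
    {"hand": 8, "tx": -12, "ty": 7, "tz": -12, "wx": 0, "wy": 0, "wz": 0},
    {"hand": 8, "tx": -12, "ty": 7, "tz": -12, "wx": 0, "wy": 0, "wz": 0}
  ]
}}

```text
t: 6.08
eef_pos: [0.4663, -0.0971, 0.1882]
tcp_rot: [-0.0, 0.992, 0.123, 0.0]
contact_force: [0.1, 0.1, -0.2]
opening: 0.0799
grip_force: 0.0
```

Run:
```python
from h import *
a=snap("wrist");np.savez("w1.npz",*a);P=cloud(*a[1:])
u,v=proj([.517,-.0123,.086],*a[2:])[0];print("pred stud px",u,v)
print("pred cap px",proj([.4595,-.197,.028],*a[2:])[0])
im=a[0][...,::-1].copy();cv2.circle(im,(int(u),int(v)),14,(0,0,255),1);cv2.imwrite("pics/w1.png",im)
z=P[...,2];xy=P[...,:2];m=(np.hypot(*(xy-[.517,-.0123]).transpose(2,0,1))<.03)&(z>.076);Q=P[m];print("stud",len(Q),Q.mean(0),Q.min(0),Q.max(0))
m=(z>.06)&(z<.12)&(np.hypot(*(xy-[.57,0]).transpose(2,0,1))<.03);print("cover z",np.percentile(P[m][:,2],[2,50,98]))
C=P[m];print("normal",np.linalg.svd(C-C.mean(0),full_matrices=False)[2][2])
go(.4595,-.197,.10)
```

```text
pred stud px 177.1553421707701 105.41777497381834
pred cap px [387.73845934 217.58906572]
stud 707 [ 0.51666622 -0.01391125  0.08253649] [ 0.50579147 -0.02356281  0.07608096] [ 0.52664266 -0.00255011  0.08725831]
cover z [0.06804551 0.06963925 0.07149538]
normal [ 0.00639649  0.00262578 -0.99997609]
t 6.12 pos [ 0.4663 -0.0971  0.1881] open 0.0799 F [ 0.23 -1.07 -0.27] grip 0.0
  tool cm [-3.09  9.53  8.8 ] w [-0.     0.     0.001]
```

View pics/w1.png

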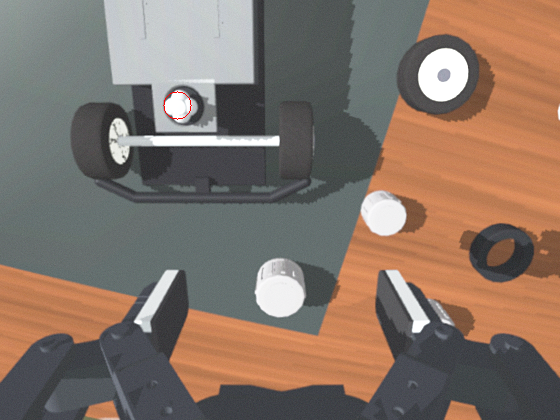

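The wrist view shows the cover flat at 70 mm, with the stud through the tab hole at (178,104). The small cap is at (386,213). Measuring the cap and the stud top more finely.

Run:
```python
from h import *
a=[v for v in np.load("w1.npz").values()];P=cloud(*a[1:]);z=P[...,2]
m=(np.hypot(*(P[...,:2]-[.4595,-.197]).transpose(2,0,1))<.03)&(z>.005);Q=P[m]
print("cap z",np.percentile(Q[:,2],[50,90,99]))
for Z in((.0235,.04),):
  q=Q[(Q[:,2]>Z[0])];(c,r)=cv2.minEnclosingCircle(q[:,:2].astype(np.float32)*1000);print("cap",c,r,q.mean(0))
m=(np.hypot(*(P[...,:2]-[.517,-.0125]).transpose(2,0,1))<.02)&(z>.0835);q=P[m];(c,r)=cv2.minEnclosingCircle(q[:,:2].astype(np.float32)*1000);print("stud",len(q),c,r,q.mean(0))
t=[v for v in np.load("top0.npz").values()];P=cloud(*t[1:]);z=P[...,2]
for X,h in(([.4595,-.197],.022),([.517,-.0125],.084)):
  m=(np.hypot(*(P[...,:2]-X).transpose(2,0,1))<.025)&(z>h);print("top cam",m.sum(),P[m].mean(0))
```

```text
cap z [0.02596407 0.02709962 0.02781682]
cap (459.4944763183594, -196.58653259277344) 17.941194534301758 [ 0.45982401 -0.19614709  0.02620789]
stud 233 (516.4342651367188, -13.233978271484375) 8.308267593383789 [ 0.51626557 -0.01304855  0.08490415]
top cam 106 [ 0.45971753 -0.19716831  0.02763883]
top cam 12 [ 0.51747137 -0.01164063  0.08584894]
```

>>> {"api": "carry_out", "payload": {
  "moves": [
    {"hand": 8, "tx": -1.5, "ty": 4.7, "tz": 2, "wx": 0, "wy": 0, "wz": 0},
    {"hand": 8, "tx": -3.1, "ty": 9.5, "tz": 6, "wx": 0, "wy": 0, "wz": 0},
    {"hand": 8, "tx": -3.1, "ty": 9.5, "tz": 10, "wx": 0, "wy": 0, "wz": 0},
    {"hand": 8, "tx": -3.1, "ty": 9.5, "tz": 13.5, "wx": 0, "wy": 0, "wz": 0},
    {"hand": 8, "tx": -3.1, "ty": 9.5, "tz": 13.5, "wx": 0, "wy": 0, "wz": 0},
    {"hand": 8, "tx": -3.1, "ty": 9.5, "tz": 13.5, "wx": 0, "wy": 0, "wz": 0}
  ]
}}

```text
t: 6.88
eef_pos: [0.4599, -0.1975, 0.0545]
tcp_rot: [0.0, 0.992, 0.123, 0.001]
contact_force: [0.3, -0.5, -0.4]
opening: 0.08
grip_force: 0.0
```

Run:
```python
from h import *
go(.4597,-.1967,.004)
```

```text
t 6.88 pos [ 0.4599 -0.1975  0.0545] open 0.08 F [ 0.3  -0.49 -0.36] grip 0.0
  tool cm [-0.01 -0.09  5.05] w [ 0.001 -0.001  0.001]
```

>>> {"api": "carry_out", "payload": {
  "moves": [
    {"hand": 8, "tx": 0, "ty": -0.1, "tz": 2.5, "wx": 0, "wy": 0, "wz": 0},
    {"hand": 8, "tx": 0, "ty": -0.1, "tz": 4.5, "wx": 0, "wy": 0, "wz": 0},
    {"hand": 8, "tx": 0, "ty": -0.1, "tz": 5, "wx": 0, "wy": 0, "wz": 0},
    {"hand": 8, "tx": 0, "ty": -0.1, "tz": 5, "wx": 0, "wy": 0, "wz": 0},
    {"hand": 3, "tx": 0, "ty": -0.1, "tz": 5, "wx": 0, "wy": 0, "wz": 0},
    {"hand": 3, "tx": 0, "ty": -0.1, "tz": 5, "wx": 0, "wy": 0, "wz": 0},
    {"hand": 2, "tx": 0, "ty": -0.1, "tz": 5, "wx": 0, "wy": 0, "wz": 0},
    {"hand": 2, "tx": 0, "ty": -0.1, "tz": 5, "wx": 0, "wy": 0, "wz": 0},
    {"hand": 2, "tx": 0, "ty": -0.1, "tz": 5, "wx": 0, "wy": 0, "wz": 0}
  ],
  "force": 60
}}

```text
t: 8.0
eef_pos: [0.4593, -0.1969, 0.0043]
tcp_rot: [0.001, 0.993, 0.122, 0.001]
contact_force: [-0.5, 0.2, 5.4]
opening: 0.0345
grip_force: 60.2
```

>>> {"api": "carry_out", "payload": {
  "moves": [
    {"hand": 2, "tx": 0, "ty": 0, "tz": -2, "wx": 0, "wy": 0, "wz": 0},
    {"hand": 2, "tx": 0, "ty": 0, "tz": -6, "wx": 0, "wy": 0, "wz": 0},
    {"hand": 2, "tx": 0, "ty": 0, "tz": -10, "wx": 0, "wy": 0, "wz": 0},
    {"hand": 2, "tx": 0, "ty": 0, "tz": -14, "wx": 0, "wy": 0, "wz": 0},
    {"hand": 2, "tx": 3, "ty": -4, "tz": -14, "wx": 0, "wy": 0, "wz": 0},
    {"hand": 2, "tx": 6, "ty": -8, "tz": -14, "wx": 0, "wy": 0, "wz": 0},
    {"hand": 2, "tx": 6, "ty": -8, "tz": -14, "wx": 0, "wy": 0, "wz": 0},
    {"hand": 2, "tx": 6, "ty": -8, "tz": -14, "wx": 0, "wy": 0, "wz": 0}
  ]
}}

```text
t: 9.0
eef_pos: [0.4969, -0.1042, 0.1427]
tcp_rot: [0.0, 0.992, 0.122, -0.0]
contact_force: [1.0, -0.3, 1.0]
opening: 0.0345
grip_force: 59.9
```

Run:
```python
from h import *
go(.5167,-.0127,.125)
a=snap("wrist");np.savez("w2.npz",*a)
o=[a[0][...,::-1]];cv2.imwrite("pics/w2.png",o[0])
T=tool(env.read_state());P=cloud(*a[1:]);L=(P-T[:3,3])@T[:3,:3]
m=(abs(L[...,0])<.03)&(abs(L[...,1])<.0165)&(L[...,2]<.01)&(L[...,2]>-.04);Q=L[m];print(len(Q),np.percentile(Q,[1,50,99],axis=0).round(4))
t=Q[Q[:,2]<np.percentile(Q[:,2],1)+.004];print("topface",len(t),t.min(0),t.max(0),t.mean(0))
```

```text
t 9.0 pos [ 0.4969 -0.1042  0.1427] open 0.0345 F [ 0.95 -0.27  1.02] grip 59.9
  tool cm [ 4.15 -8.4   1.77] w [-0.     0.001  0.   ]
7900 [[-0.0158 -0.0159 -0.0357]
 [ 0.0067  0.0003 -0.0217]
 [ 0.0183  0.0164  0.0038]]
topface 161 [-0.01084577  0.01585129 -0.03860716] [ 0.0121671   0.01649822 -0.03172634] [ 0.00034237  0.01629683 -0.03554844]
```

View pics/w2.png

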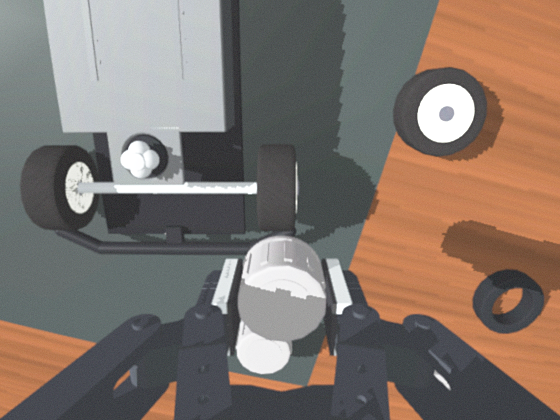

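The cap is held upright between the pads, with its top at about (283,285). The stud, with its four bulges, is at (139,158). Refining both positions.

Run:
```python
from h import *
a=[v for v in np.load("w2.npz").values()];T=tool(env.read_state());P=cloud(*a[1:]);L=(P-T[:3,3])@T[:3,:3]
m=(abs(L[...,0])<.025)&(abs(L[...,1])<.016)&(L[...,2]<.01)&(L[...,2]>-.028);Q=L[m]
h,e=np.histogram(Q[:,2],bins=np.arange(-.028,.01,.002));print(h)
zt=np.median(Q[(Q[:,2]<-.019)&(Q[:,2]>-.026)][:,2]);t=Q[abs(Q[:,2]-zt)<.0015];print("top z",zt,"x",np.percentile(t[:,0],[1,99]),"y",np.percentile(t[:,1],[1,99]))
A=np.c_[t[:,:2],np.ones(len(t))];print("tilt",np.linalg.lstsq(A,t[:,2],rcond=None)[0][:2])
z=P[...,2];D=np.hypot(*(P[...,:2]-[.5167,-.0127]).transpose(2,0,1))
for h in(.0765,.08,.0835):
  q=P[(D<.02)&(z>h)];c,r=cv2.minEnclosingCircle(q[:,:2].astype(np.float32)*1000);print("stud",len(q),np.round(c,1),round(r,1),q.mean(0).round(4),q[:,2].max())
```

```text
[   0    0 2719 2540  241  254  164  164  160  159  146  146  140  121
  143  179   64    0]
top z -0.022005174562576356 x [-0.01618314  0.01653857] y [-0.01553171  0.01508677]
tilt [0.00393067 0.00287147]
stud 941 [516.3 -13.2] 10.9 [ 0.5173 -0.0141  0.0824] 0.08691353445698127
stud 789 [516.2 -12.8] 10.4 [ 0.5169 -0.0136  0.0831] 0.08691353445698127
stud 305 [517.1 -12.8] 8.2 [ 0.5165 -0.013   0.085 ] 0.08691353445698127
```

>>> {"api": "carry_out", "payload": {
  "moves": [
    {"hand": 2, "tx": 2, "ty": -4.2, "tz": 0, "wx": 0, "wy": 0, "wz": 0},
    {"hand": 2, "tx": 4.1, "ty": -8.4, "tz": 0, "wx": 0, "wy": 0, "wz": 0},
    {"hand": 2, "tx": 4.1, "ty": -8.4, "tz": 1.8, "wx": 0, "wy": 0, "wz": 0},
    {"hand": 2, "tx": 4.1, "ty": -8.4, "tz": 4, "wx": 0, "wy": 0, "wz": 0},
    {"hand": 2, "tx": 4.1, "ty": -8.4, "tz": 4, "wx": 0, "wy": 0, "wz": 0},
    {"hand": 2, "tx": 4.1, "ty": -8.4, "tz": 4, "wx": 0, "wy": 0, "wz": 0}
  ],
  "force": 80
}}

```text
t: 9.8
eef_pos: [0.5167, -0.0139, 0.1034]
tcp_rot: [0.0, 0.993, 0.121, -0.0]
contact_force: [0.5, -0.3, -0.1]
opening: 0.0341
grip_force: 81.0
```

Run:
```python
from h import *
go(.5165,-.0129,.0745)
```

```text
t 9.8 pos [ 0.5167 -0.0139  0.1034] open 0.0341 F [ 0.48 -0.34 -0.1 ] grip 81.0
  tool cm [ 0.   -0.1   2.89] w [ 0.     0.    -0.002]
```

Underside is about 14 mm above the bulge contact. I'll go down slowly in stages.

>>> {"api": "carry_out", "payload": {
  "moves": [
    {"hand": 2, "tx": 0, "ty": -0.1, "tz": 0.5, "wx": 0, "wy": 0, "wz": 0},
    {"hand": 2, "tx": 0, "ty": -0.1, "tz": 1, "wx": 0, "wy": 0, "wz": 0},
    {"hand": 2, "tx": 0, "ty": -0.1, "tz": 1.5, "wx": 0, "wy": 0, "wz": 0},
    {"hand": 2, "tx": 0, "ty": -0.1, "tz": 1.8, "wx": 0, "wy": 0, "wz": 0},
    {"hand": 2, "tx": 0, "ty": -0.1, "tz": 1.8, "wx": 0, "wy": 0, "wz": 0}
  ]
}}

```text
t: 10.42
eef_pos: [0.5169, -0.0125, 0.0859]
tcp_rot: [0.001, 0.992, 0.122, 0.0]
contact_force: [-1.1, -2.8, 4.6]
opening: 0.0339
grip_force: 81.6
```

>>> {"api": "carry_out", "payload": {
  "moves": [
    {"hand": 2, "tx": 0, "ty": 0, "tz": 0.2, "wx": 0, "wy": 0, "wz": 0},
    {"hand": 2, "tx": 0, "ty": 0, "tz": 0.4, "wx": 0, "wy": 0, "wz": 0},
    {"hand": 2, "tx": 0, "ty": 0, "tz": 0.6, "wx": 0, "wy": 0, "wz": 0},
    {"hand": 2, "tx": 0, "ty": 0, "tz": 0.8, "wx": 0, "wy": 0, "wz": 0},
    {"hand": 2, "tx": 0, "ty": 0, "tz": 1, "wx": 0, "wy": 0, "wz": 0},
    {"hand": 2, "tx": 0, "ty": 0, "tz": 1.1, "wx": 0, "wy": 0, "wz": 0},
    {"hand": 2, "tx": 0, "ty": 0, "tz": 1.1, "wx": 0, "wy": 0, "wz": 0}
  ]
}}

```text
t: 11.3
eef_pos: [0.5162, -0.0115, 0.0745]
tcp_rot: [-0.0, 0.993, 0.122, -0.001]
contact_force: [-2.8, -0.2, 3.7]
opening: 0.0341
grip_force: 81.6
```

Run:
```python
from h import *
go(.5165,-.0129,.0745)
```

```text
t 11.3 pos [ 0.5162 -0.0115  0.0745] open 0.0341 F [-2.77 -0.19  3.74] grip 81.6
  tool cm [-0.    0.14  0.  ] w [-0.001  0.001 -0.   ]
```

>>> {"api": "carry_out", "payload": {
  "moves": [
    {"hand": 2, "tx": 0, "ty": 0, "tz": 0.1, "wx": 0, "wy": 0, "wz": 0},
    {"hand": 2, "tx": 0, "ty": 0, "tz": 0.2, "wx": 0, "wy": 0, "wz": 0},
    {"hand": 2, "tx": 0, "ty": 0, "tz": 0.2, "wx": 0, "wy": 0, "wz": 0},
    {"hand": 2, "tx": 0, "ty": 0, "tz": 0.2, "wx": 0, "wy": 0, "wz": 0}
  ]
}}

```text
t: 11.8
eef_pos: [0.5163, -0.0115, 0.0744]
tcp_rot: [-0.0, 0.993, 0.122, -0.001]
contact_force: [-10.8, -0.4, 16.1]
opening: 0.034
grip_force: 83.0
```

Run:
```python
from h import *
a=snap("wrist");T=tool(env.read_state());P=cloud(*a[1:]);L=(P-T[:3,3])@T[:3,:3]
m=(abs(L[...,0])<.025)&(abs(L[...,1])<.015)&(L[...,2]<-.016)&(L[...,2]>-.028);Q=L[m];zt=np.median(Q[:,2]);t=P[m][abs(Q[:,2]-zt)<.0015]
print("cap top tool z",zt,"world z",np.median(t[:,2]),"mid xy",(np.percentile(t,1,axis=0)+np.percentile(t,99,axis=0))[:2]/2)
A=np.c_[t[:,:2],np.ones(len(t))];print("tilt",np.linalg.lstsq(A,t[:,2],rcond=None)[0][:2])
D=np.hypot(*(P[...,:2]-[.575,.002]).transpose(2,0,1));print("cover z",np.nanmedian(P[...,2][D<.015]));go(.5165,-.0129,.0745)
cv2.imwrite("pics/end.png",a[0][...,::-1])
```

```text
cap top tool z -0.021978152498550924 world z 0.09645434268973428 mid xy [ 0.51626615 -0.01126725]
tilt [-0.01105988  0.0016526 ]
cover z 0.06942345257723301
t 11.85 pos [ 0.5162 -0.0115  0.0744] open 0.0342 F [-9.43  0.05 15.78] grip 83.0
  tool cm [-0.01  0.14 -0.01] w [-0.001  0.002 -0.   ]
```

View pics/end.png

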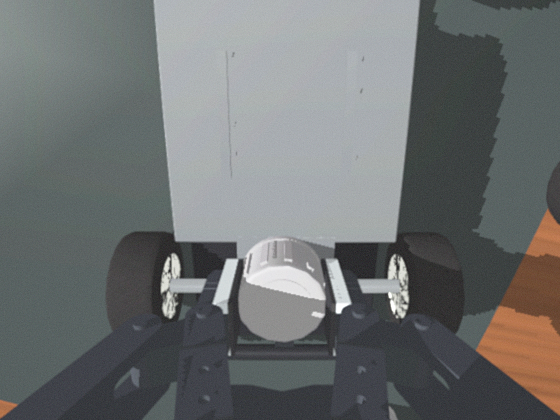

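The view shows the cap home at (283,285): its top is at 96.5 mm against the expected 97 mm, it is upright, and it is pressed with about 16 N. The cover is flat. I'll hand it in.

```bash
python3 -c "
from plant import env
print(env.finish_job())"
```

```text
the job is handed in; nothing more can be done
None
```

I shut the cover over the control box, snapped the smallest cap fully home on the stud, and handed the job in with the fingers still pressing it down at about 16 N; the hand-in returned no verdict.

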